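# Fit the rotor hub on a centrifuge spindle

### The job

Slip the spatula's blade under the lip of the bench centrifuge's lid and lever the lid up with it, not with the fingers, until it falls fully open, then lay the spatula back on the bench. Turn the spindle in the bowl with the fingers until its flat faces the front of the machine, then fit the rotor hub (the collar with the set screw, not the plain spacer) over the spindle with the screw on that flat, and push it fully home against its spring. Finish while holding it gripped and pressed down there, ready for the screw to be tightened; leave the other things on the bench where they are.

Things in the scene. Friction and masses are not known exactly. Their poses are not given: they have to be found in the camera images.
- centrifuge: Bench centrifuge, white case 200 x 200 mm, deck 105 mm high, with a round bowl in the middle of the top: 150 mm wide, its floor 55 mm above the bench. Origin: centre of the case's underside, on the spindle's axis. Its front, with the grey sloping control panel (reaching 152 mm in front of the origin), faces its own -x; z up. Fixed to the bench.
- lid (a joint): Angle of the flat lid with the clear window, hinged along the rear edge of the deck: 0 shut, 2.2 rad fully open (its stop), growing as it opens. About 0.25 kg, almost free hinge: it falls shut again before about 1.57 rad and falls open by itself beyond that.
- lid_lip (a point): Front edge, middle, of the underside of the lid's lip (204 mm from the hinge, lip 70 mm wide, lid 6 mm thick); the point moves with the lid. Shut, the lip overhangs the case's front face by 14 mm, and under it is a slot 9.5 mm high above the top of the control panel; the lid itself lies on the deck.
- lid_hinge (a point): Middle of the lid's hinge axis, at deck level, 90 mm behind the spindle's axis; the axis runs along the centrifuge's y. Does not move with the lid.
- spindle (a joint): Turn of the spindle in the bowl, rad: 0 when its flat faces squarely to the front of the centrifuge (its -x), growing anticlockwise seen from above. Turns freely without stops and stays where it is left (friction about 0.04 N m).
- spindle_top (a point): Centre of the spindle's top end, 102 mm above the bench (47 mm above the bowl's floor); turns with the spindle: the flat faces the point's -x. The steel spindle is 20 mm thick, upright, with one flat along its whole height, 6 mm from the axis: it measures 16 mm across the flat and 20 mm elsewhere. The top 3 mm are chamfered. At its foot a thrust washer 34 mm across lies on a spring.
- spindle_flat (a point): Middle of the spindle's flat, 80 mm above the bench; turns with the spindle.
- washer (a joint): How far the thrust washer at the spindle's foot is pressed down: 0 free (its top 68 mm above the bench), 0.005 m at its stop (top 63 mm above the bench). Spring: about 2 N to start, 6 N at the stop, so that a hub merely set on it stays 5 mm too high.
- hub_center (a point): Rotor hub: aluminium collar 40 mm in diameter, 26 mm high, standing upright on the bench, with a plain round through bore 22.4 mm wide. This point is its centre, half-way up. A black set screw 8 mm thick sticks out of one side, towards the point's own -x; it is backed out clear of the bore. Mass about 0.14 kg.
- hub_screw (a point): Outer end of the hub's set screw, 27 mm from the hub's axis, 9 mm above its underside.
- spatula_grip (a point): Place to grip the spatula: in the middle of its wooden handle (95 mm long, 20 mm wide, 18 mm high, lying on the bench), 20 mm behind the handle's front end, 9 mm above its underside. x points along the tool towards the blade's tip, which is 115 mm ahead. Steel blade 95 mm long, 22 mm wide, 3 mm thick, level with this point. Mass about 0.08 kg.
- spatula_tip (a point): Middle of the end of the spatula's blade.
- rotor: Bystander: aluminium rotor, 104 mm across, 40 mm high, right side up.
- spacer: Bystander: plain spacer ring: same 40 mm diameter and bore as the hub, but only 14 mm high and with no screw; origin centre of its underside.
- tube_rack: Bystander: blue rack of tubes, 70 x 130 mm, 55 mm high.
- cryo_box: Bystander: box of yellow-capped vials, 134 x 134 mm, 50 mm high.
- hex_key: Bystander: L-shaped hex key, 6 mm thick, 90 mm long.
- marker: Bystander: marker pen, 15 mm thick, 130 mm long, lying down.
- timer: Bystander: white bench timer, 62 x 75 x 18 mm.
There are look-alikes about, which are no part of the job. What is shaped like the part that bears spatula_grip but purple or red is not meant.

How it is judged:
By the outcome, as a careful person would: the job done as asked, in the order asked, and still so for the second after the job is handed in, while the arm keeps its last pose, push and grip.
It also fails if it takes over 72 s, if anything falls off the work surface, if the arm or the gripper's body presses on something with over 40 N, if the wrist force passes 120 N, or if a joint passes its speed limit or range.

### The arm

A 6-joint arm with a two-finger parallel gripper is mounted at the origin on the work surface. World frame = base frame: x ahead of the robot, y to its left, z up, the work surface at z = 0. Lengths are in m, angles in rad, forces in N, time in s.
With the tool pointing down it reaches from about 0.3 to 0.875 m from the base axis. Payload 6.4 kg.
Tool frame: the origin (TCP) lies midway between the tips of the shut fingers; the grasp point (between the pads) lies ctrl.grip_point_offset behind it (ctrl.grip_point_offset is the distance from the TCP to the grasp point, in m); z points along the fingers, y is the direction in which the jaws open and shut (so a half turn about z gives the same grasp; the last joint's range is limited). The gripper opens to 85 mm and grips with 20 to 120 N. Pads are 22 mm wide; open, the fingers measure 114 mm over their backs; the gripper's body (76 mm by 85 mm) begins 54 mm behind the grasp point. The pads swing forward as they close: fully open they stand 13 mm farther back than shut.
Start: joints at [1.104, 0.181, 1.607, -0, 1.354, -0.206], TCP at [0.148, 0.556, 0.231] pointing down, gripper open.
Joint ranges: [-2.99, 2.99], [-0.89, 2.07], [0.3, 2.58], [-1.14, 4.28], [0, 2.63], [-3.12, 3.12]. Speed limits (rad/s): [2.57, 2.57, 3.01, 3.14, 3.14, 3.14].

### API

Orientations are given as a unit quaternion [w, x, y, z].
In Python, from bench import ctrl, viewer gives the robot as it stands.
- The arm moves only by the shell command python3 -m handwheel 'ROWS' [OPENING]. ROWS is JSON, a list of rows, each an object with "travel": the shift along the tool's x, y, z as a fraction of full scale, a list of three; "dr": the turn, a rotation vector about the tool's x, y, z as a fraction of full scale, a list of three. A call has 1 to 20 rows; each row shifts and turns the pose as measured when the row begins, along the tool's axes as they then stand; what a row does not reach is not made up. Full scale, the value 1, is 150 mm for a shift and 30 degrees for a turn. A row lasts 1/12 s, in which the tool goes at most 41.7 mm and 7.16 degrees, less where a joint would pass 70% of its speed; a pose out of reach is approached as far as the arm can. A call with a number of a shift or a turn outside -1 to 1 is refused whole. A call with a gripper value outside its range is refused whole. OPENING is the opening, from -1 (shut) to 1 (fully open), set as the call begins (- or left out, the last holds). The fingers move at their own pace and stop on an object; the grip force is fixed at half the most. Time passes only in rows, so rows that do not move let the fingers close. It gives the time, the measured TCP pose, the force and the opening at its end, in the units of the state.
- ctrl.get_obs(): the state, without advancing time (a new reading comes with each control period).
- viewer.camera(name): name is "scene" or "top" or "wrist"; returns the picture (400x640x3 uint8, red, green, blue); there is no depth.
- viewer.get_calibration(name): a dict with "camera_matrix" (3x3 intrinsics, pixels), "R" (3x3) and "t" (3): a world point X has camera coordinates R X + t. Camera axes: x right, y down, z forward; pixel columns grow to the right and rows downward; lengths in m; the calibration is good to about 2 mm. A picture is of the moment at which its call begins: read the wrist's pose just before it. get_calibration takes no time and is no camera call; for the wrist camera it gives the pose at the moment of the call.
- ctrl.hand_in(): hands the job in, once; it reports no verdict.
The state is a dict: "time_s": time; "q": joint angles; "dq": joint speeds; "joint_efforts": joint torques, N m; "eef_pos": TCP position; "eef_rot": TCP orientation; "wrist_force": force on the tool from outside, world axes, zero at the start; "torque": the same for the moment, N m; "opening": opening from 0.0 (shut) to 1.0 (fully open).
Only numpy, scipy, OpenCV 4.12 (cv2) and the standard library are available. Lean on these libraries where they do the work, as an engineer would, in place of code of your own. Each camera call takes 0.05 s, during which the arm holds its last target. There are 200 camera calls.

## Working session

There is one attempt and no reset: what is moved stays moved. The work goes in short steps, Python scripts to look and compute and a shell command to move; the robot and the scene stay as the last step left them, time stands still between calls to the robot, and variables do not carry over. Pictures are saved under pics/ and viewed, about 8 in all and at most 12, crops included, and the job is handed in when it is done.

```bash
mkdir -p pics; ls
python3 - <<'E'
from bench import ctrl, viewer
import cv2
print(ctrl.get_obs(), ctrl.grip_point_offset)
for n in ["scene","top"]:
    im=viewer.camera(n); cv2.imwrite(f"pics/{n}0.png",im[:,:,::-1]); c=viewer.get_calibration(n); print(n,c)
E
```

```text
pics
{'time_s': 0.0, 'q': array([ 1.10369194e+00,  1.81543684e-01,  1.60799754e+00, -2.78816071e-05,
        1.35380298e+00, -2.06280761e-01]), 'dq': array([ 0.00057369,  0.00030056, -0.00290361, -0.00161687, -0.00163684,
       -0.00045722]), 'joint_efforts': array([ 2.51001045e-03, -4.44848907e+01, -3.51355219e+01,  4.57460067e-05,
        8.70056654e-03,  2.16263163e-05]), 'eef_pos': array([0.14800676, 0.55505543, 0.23038773]), 'eef_rot': array([-2.76479113e-04,  1.30039431e-01,  9.91508436e-01, -8.31095706e-04]), 'wrist_force': array([-0.29004834,  0.88017954, -0.04790076]), 'torque': array([-0.00099117,  0.04085991,  0.01885161]), 'opening': 1.0003222983644668} 0.0187
scene {'camera_matrix': array([[473.22738709,   0.        , 318.27849007],
       [  0.        , 473.22738709, 200.68902823],
       [  0.        ,   0.        ,   1.        ]]), 'R': array([[ 0.46740178,  0.88384315, -0.01889054],
       [ 0.54800592, -0.30643659, -0.77832264],
       [-0.69370389,  0.35343726, -0.62758029]]), 't': array([-0.2255975 , -0.20005126,  1.78604352])}
top {'camera_matrix': array([[435.1220626 ,   0.        , 316.08611186],
       [  0.        , 435.1220626 , 200.98474509],
       [  0.        ,   0.        ,   1.        ]]), 'R': array([[ 2.86113319e-02, -9.99590558e-01,  3.29464301e-04],
       [-9.85544754e-01, -2.82643547e-02, -1.67040908e-01],
       [ 1.66981827e-01,  4.45456106e-03, -9.85949911e-01]]), 't': array([-0.00986431,  0.52034761,  1.3310669 ])}
```

View pics/top0.png

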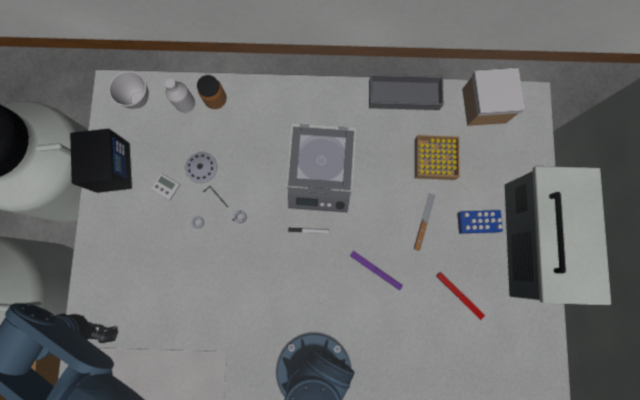

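View pics/scene0.png

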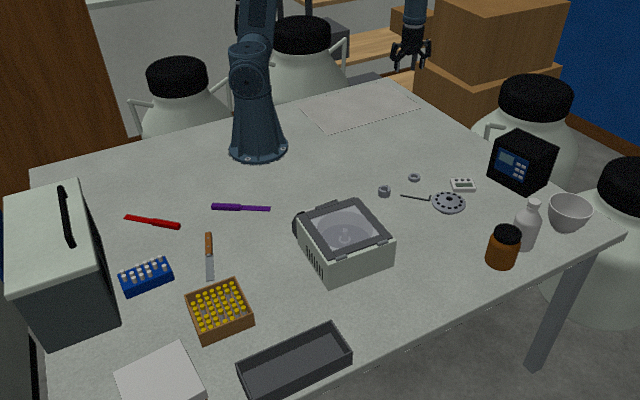

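The top view shows the centrifuge at about (321,165) with its panel towards the robot, the orange-handled spatula at (425,222), the hub with its screw at (240,216), and the spacer at (198,222). The scene view agrees, and the purple and red look-alikes stand apart. Next I measure with masks.

```bash
cat > h.py <<'E'
from bench import ctrl, viewer
import numpy as np, cv2
from scipy.spatial.transform import Rotation as Ro
def cam(n): 
    c=viewer.get_calibration(n); im=viewer.camera(n)[:,:,::-1].copy(); return im,c
def ray(c,px,z):
    d=c["R"].T@np.linalg.inv(c["camera_matrix"])@np.array([px[0],px[1],1.]); o=-c["R"].T@c["t"]
    return o+d*(z-o[2])/d[2]
def proj(c,X):
    p=c["camera_matrix"]@(c["R"]@np.asarray(X)+c["t"]); return p[:2]/p[2]
def tool():
    o=ctrl.get_obs(); w,x,y,z=o["eef_rot"]; return o["eef_pos"],Ro.from_quat([x,y,z,w]).as_matrix(),o
def need(p,yaw=None):
    """travel and dr (units) to TCP position p, with tool down and jaw axis (tool y) at world angle yaw (mod pi)"""
    e,R,o=tool(); print("t",round(o["time_s"],2),"tcp",e.round(4),"F",o["wrist_force"].round(1),"open",round(o["opening"],3),"q6",o["q"][5].round(2))
    print("travel",((R.T@(np.asarray(p)-e))/.15).round(3))
    if yaw is not None:
        yc=np.arctan2(R[1,1],R[0,1]); d=(yaw-yc+np.pi/2)%np.pi-np.pi/2
        y2=yc+d; z=np.array([0,0,-1.]); y=np.array([np.cos(y2),np.sin(y2),0]); T=np.c_[np.cross(y,z),y,z]
        dr=Ro.from_matrix(R.T@T).as_rotvec(); print("dr",(dr/np.radians(30)).round(3),"deg",np.degrees(d).round(1))
        print("travel after turn",((T.T@(np.asarray(p)-e))/.15).round(3))
E
python3 - <<'E'
from h import *
im=cv2.imread("pics/top0.png"); c=viewer.get_calibration("top")
hsv=cv2.cvtColor(im,cv2.COLOR_BGR2HSV)
m=((hsv[:,:,0]>5)&(hsv[:,:,0]<20)&(hsv[:,:,1]>110)).astype(np.uint8); m[:190]=0;m[260:]=0;m[:,:400]=0;m[:,450:]=0
p=np.argwhere(m)[:,::-1]; W=np.array([ray(c,q,.012) for q in p]); ctr=W.mean(0); u=np.linalg.svd(W-ctr)[2][0]; u*=np.sign(u[0]); s=(W-ctr)@u
print("handle",len(p),ctr,u,s.min(),s.max(),"tip~",ray(c,(432,195),.009))
for n,q,z in [("hub",(239,216),.026),("spacer",(198,222),.014),("lid hinge L",(292,125),.11),("hinge R",(354,126),.11),("lipL",(288,190),.11),("lipR",(350,192),.11),("win",(321,160),.111)]: print(n,ray(c,q,z).round(4))
cr=np.hstack([cv2.resize(im[110:240,270:370],None,fx=4,fy=4,interpolation=2),cv2.resize(im[195:240,185:260][:, :],None,fx=5,fy=5,interpolation=2)[:,:375].copy() if 0 else cv2.resize(im[180:245,185:260],(375,520),interpolation=2)])
cv2.imwrite("pics/crop0.png",cr); print(cr.shape)
E
```

```text
handle 106 [ 0.42273084 -0.32978337  0.012     ] [ 0.96051793 -0.2782181   0.        ] -0.04348850668193247 0.04453994435218575 tip~ [ 0.55681064 -0.37063508  0.009     ]
hub [0.4679 0.2489 0.026 ]
spacer [0.4464 0.3812 0.014 ]
lid hinge L [0.7456 0.0861 0.11  ]
hinge R [ 0.7479 -0.1058  0.11  ]
lipL [0.5404 0.0904 0.11  ]
lipR [ 0.5396 -0.0967  0.11  ]
win [ 0.6363 -0.0066  0.111 ]
(520, 775, 3)
```

View pics/crop0.png

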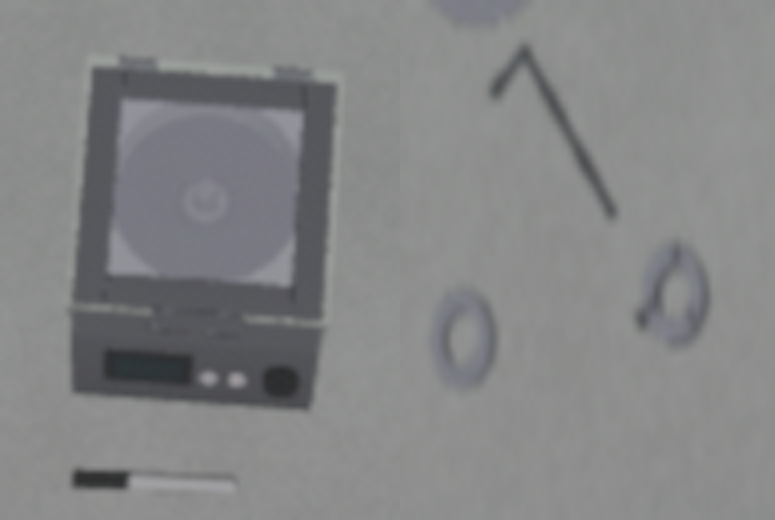

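The crop shows the centrifuge close to square with the robot's axes, with the lip edge along about y=315. The hub's screw points down and left in the picture. First move: above the hub for one close look, on the way to the spatula.

Run:
```python
from h import *
need([.40,.25,.25],np.pi/2)
print(viewer.get_calibration("wrist"))
```

```text
t 0.1 tcp [0.148  0.5551 0.2304] F [-0.   0.9  1.1] open 0.999 q6 -0.21
travel [-2.148 -1.532 -0.129]
dr [-0.003 -0.001 -0.498] deg 14.9
travel after turn [-1.68  -2.034 -0.13 ]
{'camera_matrix': array([[355.62111556,   0.        , 311.43148863],
       [  0.        , 355.62111556, 199.37153477],
       [  0.        ,   0.        ,   1.        ]]), 'R': array([[ 0.25760837,  0.96624876, -0.00112001],
       [ 0.91462255, -0.24347033,  0.32278132],
       [ 0.31161437, -0.08417555, -0.94647291]]), 't': array([-0.57528891, -0.04221605,  0.38016682])}
```

```bash
python3 -m handwheel '[{"travel":[0,0,0],"dr":[0,0,-0.17]},{"travel":[0,0,0],"dr":[0,0,-0.17]},{"travel":[0,0,0],"dr":[0,0,-0.16]},{"travel":[-0.168,-0.203,0],"dr":[0,0,0]},{"travel":[-0.168,-0.203,0],"dr":[0,0,0]},{"travel":[-0.168,-0.203,0],"dr":[0,0,0]},{"travel":[-0.168,-0.203,0],"dr":[0,0,0]},{"travel":[-0.168,-0.203,0],"dr":[0,0,0]},{"travel":[-0.168,-0.203,0],"dr":[0,0,0]},{"travel":[-0.168,-0.203,0],"dr":[0,0,0]},{"travel":[-0.168,-0.203,0],"dr":[0,0,0]},{"travel":[-0.168,-0.203,0],"dr":[0,0,0]},{"travel":[-0.168,-0.203,0],"dr":[0,0,0]},{"travel":[0,0,0],"dr":[0,0,0]}]'
python3 - <<'E'
from h import *
need([.40,.25,.25],np.pi/2)
im,c=cam("wrist"); cv2.imwrite("pics/w1.png",im); np.savez("pics/w1.npz",**c)
need([.4491-.06,-.3374,.2],np.radians(73.85))
E
```

```text
time_s: 1.27
eef_pos: [0.4105, 0.2405, 0.2248]
eef_rot: [-0.003, -0.012, 1.0, -0.004]
wrist_force: [0.2, 0.2, -0.3]
opening: 1.003
t 1.27 tcp [0.4105 0.2405 0.2248] F [ 0.2  0.2 -0.3] open 1.003 q6 -1.31
travel [ 0.07   0.063 -0.168]
dr [-0.015 -0.011  0.046] deg -1.4
travel after turn [ 0.07   0.063 -0.168]
t 1.32 tcp [0.4086 0.2424 0.2245] F [0.2 0.7 0.4] open 1.0 q6 -1.31
travel [ 0.222 -3.86   0.19 ]
dr [-0.015 -0.013  0.585] deg -17.5
travel after turn [-0.95  -3.749  0.163]
```

View pics/w1.png

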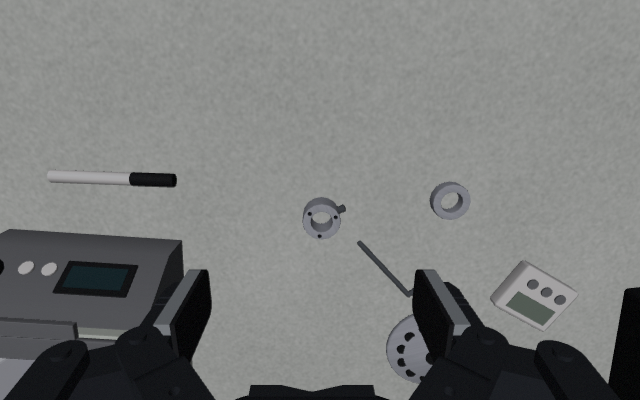

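The hub's top ring is at about (321,217) and its screw end at about (344,208). The plain spacer is at (450,200). I measure the hub from this picture and go on to the spatula.

```bash
python3 -m handwheel '[{"travel":[0,0,0],"dr":[0,0,0.19]},{"travel":[0,0,0],"dr":[0,0,0.19]},{"travel":[0,0,0],"dr":[0,0,0.19]},{"travel":[-0.063,-0.25,0],"dr":[0,0,0]},{"travel":[-0.063,-0.25,0],"dr":[0,0,0]},{"travel":[-0.063,-0.25,0],"dr":[0,0,0]},{"travel":[-0.063,-0.25,0],"dr":[0,0,0]},{"travel":[-0.063,-0.25,0],"dr":[0,0,0]},{"travel":[-0.063,-0.25,0],"dr":[0,0,0]},{"travel":[-0.063,-0.25,0],"dr":[0,0,0]},{"travel":[-0.063,-0.25,0],"dr":[0,0,0]},{"travel":[-0.063,-0.25,0],"dr":[0,0,0]},{"travel":[-0.063,-0.25,0],"dr":[0,0,0]},{"travel":[-0.063,-0.25,0],"dr":[0,0,0]},{"travel":[-0.063,-0.25,0],"dr":[0,0,0]},{"travel":[-0.063,-0.25,0],"dr":[0,0,0]},{"travel":[-0.063,-0.25,0],"dr":[0,0,0]},{"travel":[-0.063,-0.25,0],"dr":[0,0,0]}]'
python3 - <<'E'
from h import *
c=dict(np.load("pics/w1.npz")); a=ray(c,(321,217),.026); b=ray(c,(344.5,208.5),.009)
print("hub",a,"screw",b,np.linalg.norm((b-a)[:2]),np.degrees(np.arctan2(*(b-a)[1::-1])))
im,c=cam("wrist"); cv2.imwrite("pics/w2.png",im); np.savez("pics/w2.npz",**c)
hsv=cv2.cvtColor(im,cv2.COLOR_BGR2HSV)
m=((hsv[:,:,0]>5)&(hsv[:,:,0]<20)&(hsv[:,:,1]>110)).astype(np.uint8); n,l,s,_=cv2.connectedComponentsWithStats(m); k=1+s[1:,4].argmax(); print(s[k])
cnt=max(cv2.findContours((l==k).astype(np.uint8),0,2)[0],key=cv2.contourArea)
r=cv2.minAreaRect(np.array([ray(c,q,.014)[:2]*1000 for q in cnt[:,0]],np.float32)); print(r)
need([.4491,-.3374,.05],np.radians(73.85))
E
```

```text
time_s: 2.82
eef_pos: [0.3829, -0.3353, 0.2209]
eef_rot: [-0.006, 0.13, 0.992, 0.001]
wrist_force: [-0.5, -0.0, -0.1]
opening: 1.003
hub [0.46209351 0.25106504 0.026     ] screw [0.45827827 0.27644495 0.009     ] 0.02566507593591732 98.54897587953816
[ 270  337  121   63 3791]
((626.4197998046875, -366.9332275390625), (154.324462890625, 90.08087921142578), 65.91931915283203)
t 2.87 tcp [ 0.3825 -0.342   0.2209] F [-3.  -4.6  1.6] open 0.996 q6 -2.26
travel [-0.434  0.15   1.134]
dr [-0.008 -0.023  0.036] deg -1.1
travel after turn [-0.418  0.153  1.139]
```

View pics/w2.png

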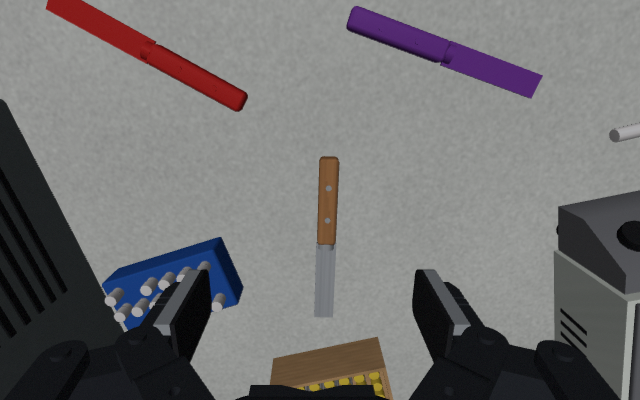

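The spatula handle runs from (329,157) to (326,244) and the blade tip is at (324,317). The arm was still settling, so I re-measure at rest.

```bash
python3 -m handwheel '[{"travel":[0,0,0],"dr":[0,0,0]},{"travel":[0,0,0],"dr":[0,0,0]}]'
python3 - <<'E'
from h import *
im,c=cam("wrist"); 
hsv=cv2.cvtColor(im,cv2.COLOR_BGR2HSV)
m=((hsv[:,:,0]>5)&(hsv[:,:,0]<20)&(hsv[:,:,1]>90)).astype(np.uint8); m[270:]=0
cnt=max(cv2.findContours(cv2.morphologyEx(m,3,np.ones((7,7))),0,2)[0],key=cv2.contourArea)
r=cv2.minAreaRect(np.array([ray(c,q,.016)[:2]*1000 for q in cnt[:,0]],np.float32)); print(r)
g=im.astype(int); 
b=cv2.boxPoints(r)/1000; e=sorted([(b[i]-b[(i+1)%4]) for i in range(2)],key=np.linalg.norm)[1]; u=e/np.linalg.norm(e)*np.sign(e[0])
C=np.array(r[0])/1000; G=C+u*.0275; print("u",u,np.degrees(np.arctan2(u[1],u[0])),"grip",G,"tip px expected",proj(c,[*(G+u*.115),.009]))
need([*G,.05],np.arctan2(u[1],u[0])+np.pi/2)
E
```

```text
time_s: 3.03
eef_pos: [0.3827, -0.3429, 0.2195]
eef_rot: [-0.007, 0.133, 0.991, -0.0]
wrist_force: [-0.5, -0.1, -0.6]
opening: 1.002
((421.93829345703125, -327.5136413574219), (19.342458724975586, 95.26480865478516), 73.84956359863281)
u [ 0.9605346  -0.27816066] -16.150457 grip [ 0.44835299 -0.33516306] tip px expected [330.24629299 314.49063354]
t 3.08 tcp [ 0.3828 -0.342   0.2194] F [0.3 0.2 0.1] open 1.0 q6 -2.26
travel [-0.426  0.16   1.124]
dr [-0.003 -0.027  0.032] deg -1.0
travel after turn [-0.407  0.166  1.13 ]
```

```bash
python3 -m handwheel '[{"travel":[0,0,0],"dr":[0,-0.02,0.035]},{"travel":[-0.206,0.083,0],"dr":[0,0,0]},{"travel":[-0.206,0.083,0],"dr":[0,0,0]},{"travel":[0,0,0.22],"dr":[0,0,0]},{"travel":[0,0,0.22],"dr":[0,0,0]},{"travel":[0,0,0.22],"dr":[0,0,0]},{"travel":[0,0,0.22],"dr":[0,0,0]},{"travel":[0,0,0.22],"dr":[0,0,0]},{"travel":[0,0,0],"dr":[0,0,0]}]' -0.2
python3 - <<'E'
from h import *
need([.4484,-.3352,.003],np.radians(73.85))
E
```

```text
time_s: 3.83
eef_pos: [0.4589, -0.3202, 0.0545]
eef_rot: [0.005, 0.137, 0.991, -0.002]
wrist_force: [-1.0, 1.7, -0.5]
opening: 0.397
t 3.83 tcp [ 0.4589 -0.3202  0.0545] F [-1.   1.7 -0.5] open 0.397 q6 -2.12
travel [ 0.044 -0.114  0.343]
dr [-0.006  0.019  0.013] deg -0.4
travel after turn [ 0.039 -0.115  0.343]
```

```bash
python3 -m handwheel '[{"travel":[0.02,-0.055,0],"dr":[0,0.01,0.01]},{"travel":[0.02,-0.055,0],"dr":[0,0,0]},{"travel":[0,0,0],"dr":[0,0,0]},{"travel":[0,0,0],"dr":[0,0,0]}]'
python3 - <<'E'
from h import *
need([.4484,-.3352,.003],np.radians(73.85))
E
```

```text
time_s: 4.17
eef_pos: [0.4497, -0.3336, 0.0595]
eef_rot: [0.003, 0.138, 0.99, -0.003]
wrist_force: [0.7, -0.2, -0.5]
opening: 0.398
t 4.17 tcp [ 0.4497 -0.3336  0.0595] F [ 0.7 -0.2 -0.5] open 0.398 q6 -2.14
travel [ 0.009 -0.011  0.377]
dr [-0.009  0.014  0.009] deg -0.3
travel after turn [ 0.006 -0.013  0.377]
```

```bash
python3 -m handwheel '[{"travel":[0.005,-0.012,0.12],"dr":[0,0.015,0.01]},{"travel":[0,0,0.12],"dr":[0,0,0]},{"travel":[0,0,0.07],"dr":[0,0,0]},{"travel":[0,0,0.04],"dr":[0,0,0]},{"travel":[0,0,0],"dr":[0,0,0]},{"travel":[0,0,0],"dr":[0,0,0]}]'
python3 - <<'E'
from h import *
need([.4484,-.3352,.003],np.radians(73.85))
E
```

```text
time_s: 4.67
eef_pos: [0.4543, -0.3437, 0.017]
eef_rot: [0.007, 0.142, 0.99, -0.009]
wrist_force: [0.6, 1.0, 0.2]
opening: 0.401
t 4.67 tcp [ 0.4543 -0.3437  0.017 ] F [0.6 1.  0.2] open 0.401 q6 -2.14
travel [0.055 0.045 0.092]
dr [-0.03   0.033 -0.008] deg 0.2
travel after turn [0.053 0.043 0.093]
```

```bash
python3 -m handwheel '[{"travel":[0.05,0.043,0.03],"dr":[-0.03,0.03,0]},{"travel":[0,0,0],"dr":[0,0,0]},{"travel":[0,0,0],"dr":[0,0,0]}]'
python3 - <<'E'
from h import *
need([.4484,-.3352,.003],np.radians(73.85))
E
```

```text
time_s: 4.92
eef_pos: [0.4494, -0.3357, 0.0141]
eef_rot: [0.001, 0.142, 0.99, -0.0]
wrist_force: [-0.1, -0.8, 0.1]
opening: 0.403
t 4.92 tcp [ 0.4494 -0.3357  0.0141] F [-0.1 -0.8  0.1] open 0.403 q6 -2.14
travel [0.008 0.001 0.074]
dr [ 0.     0.005 -0.007] deg 0.2
travel after turn [0.007 0.001 0.074]
```

Good. Down the last 11 mm, then close.

```bash
python3 -m handwheel '[{"travel":[0.004,0,0.05],"dr":[0,0,0]},{"travel":[0,0,0.03],"dr":[0,0,0]},{"travel":[0,0,0],"dr":[0,0,0]},{"travel":[0,0,0],"dr":[0,0,0]}]'
python3 - <<'E'
from h import *
need([.4484,-.3352,.003],np.radians(73.85))
E
```

```text
time_s: 5.25
eef_pos: [0.4491, -0.3356, 0.0015]
eef_rot: [0.002, 0.142, 0.99, -0.0]
wrist_force: [-0.3, 0.5, -0.3]
opening: 0.402
t 5.25 tcp [ 0.4491 -0.3356  0.0015] F [-0.3  0.5 -0.3] open 0.402 q6 -2.14
travel [ 0.005  0.001 -0.01 ]
dr [-0.001  0.007 -0.007] deg 0.2
travel after turn [ 0.005  0.001 -0.01 ]
```

```bash
python3 -m handwheel '[{"travel":[0,0,0],"dr":[0,0,0]},{"travel":[0,0,0],"dr":[0,0,0]},{"travel":[0,0,0],"dr":[0,0,0]},{"travel":[0,0,0],"dr":[0,0,0]},{"travel":[0,0,0],"dr":[0,0,0]},{"travel":[0,0,0],"dr":[0,0,0]}]' -1
python3 - <<'E'
from h import *
need([.4491,-.3352,.2],np.radians(73.85))
E
```

```text
time_s: 5.75
eef_pos: [0.4492, -0.3357, 0.0014]
eef_rot: [0.002, 0.142, 0.99, -0.0]
wrist_force: [-0.0, -0.2, 0.1]
opening: 0.214
t 5.75 tcp [ 0.4492 -0.3357  0.0014] F [-0.  -0.2  0.1] open 0.214 q6 -2.14
travel [-0.003  0.002 -1.324]
dr [-0.     0.006 -0.007] deg 0.2
travel after turn [ 1.000e-03  3.000e-03 -1.324e+00]
```

```bash
python3 -m handwheel '[{"travel":[0,0,-0.1],"dr":[0,0,0]},{"travel":[0,0,-0.22],"dr":[0,0,0]},{"travel":[0,0,-0.22],"dr":[0,0,0]},{"travel":[0,0,-0.22],"dr":[0,0,0]},{"travel":[0,0,-0.22],"dr":[0,0,0]},{"travel":[0,0,-0.15],"dr":[0,0,-0.18]},{"travel":[0,0,0],"dr":[0,0,-0.18]},{"travel":[0,0,0],"dr":[0,0,-0.18]},{"travel":[0,0,0],"dr":[0,0,0]}]'
python3 - <<'E'
from h import *
need([.35,-.005,.2],np.radians(90))
E
```

```text
time_s: 6.5
eef_pos: [0.4472, -0.3339, 0.1778]
eef_rot: [0.0, -0.005, 1.0, 0.001]
wrist_force: [0.0, -0.7, -0.1]
opening: 0.217
t 6.5 tcp [ 0.4472 -0.3339  0.1778] F [ 0.  -0.7 -0.1] open 0.217 q6 -2.44
travel [ 0.628  2.199 -0.143]
dr [0.004 0.001 0.017] deg -0.5
travel after turn [ 0.648  2.193 -0.148]
```

```bash
python3 -m handwheel '[{"travel":[0.06,0.1,-0.05],"dr":[0,0,0]},{"travel":[0.07,0.23,-0.03],"dr":[0,0,0]},{"travel":[0.07,0.23,-0.02],"dr":[0,0,0]},{"travel":[0.07,0.23,-0.02],"dr":[0,0,0]},{"travel":[0.07,0.23,0],"dr":[0,0,0]},{"travel":[0.07,0.23,0],"dr":[0,0,0]},{"travel":[0.07,0.23,0],"dr":[0,0,0]},{"travel":[0.07,0.23,0],"dr":[0,0,0]},{"travel":[0.05,0.23,0],"dr":[0,0,0]},{"travel":[0.03,0.15,0],"dr":[0,0,0]},{"travel":[0,0.05,0],"dr":[0,0,0]},{"travel":[0,0,0],"dr":[0,0,0]},{"travel":[0,0,0],"dr":[0,0,0]},{"travel":[0,0,0],"dr":[0,0,0]}]'
python3 - <<'E'
from h import *
im,c=cam("wrist"); cv2.imwrite("pics/w3.png",im); np.savez("pics/w3.npz",**c)
need([.35,-.005,.2],np.radians(90))
E
```

```text
time_s: 7.67
eef_pos: [0.3451, 0.001, 0.1906]
eef_rot: [-0.003, 0.018, 1.0, 0.003]
wrist_force: [-0.4, -0.7, -1.2]
opening: 0.214
t 7.72 tcp [0.3451 0.0008 0.1905] F [ 0.8  0.  -0.8] open 0.216 q6 -1.89
travel [-0.033 -0.037 -0.063]
dr [ 0.012 -0.011 -0.07 ] deg 2.1
travel after turn [-0.032 -0.038 -0.063]
```

View pics/w3.png

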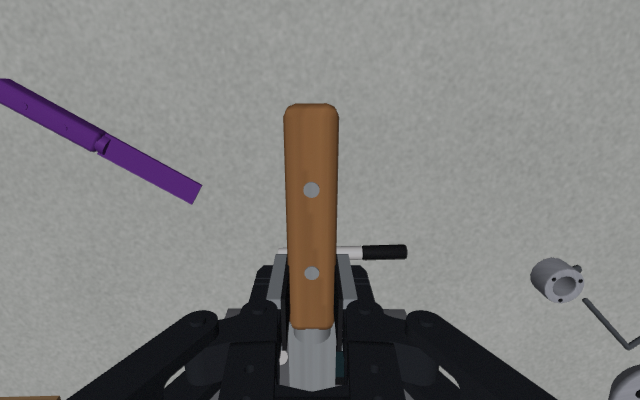

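The held handle spans (311,104) to (311,328), centred between the fingers. The centrifuge lies out of this view, so I measure it from the first top picture, with the scene picture as a check.

Run:
```python
from h import *
c=viewer.get_calibration("top"); im=cv2.imread("pics/top0.png"); 
# rectify plane z=.111 : pixel (u,v)-> world x=.80-v/2000, y=.15-u/2000
def H(c,z):
    W=[(.45,-.15),(.45,.15),(.8,.15),(.8,-.15)]
    return cv2.getPerspectiveTransform(np.float32([proj(c,[*w,z]) for w in W]),np.float32([((.15-w[1])*2000,(.8-w[0])*2000) for w in W]))
for n in ["top","scene"]:
    c=viewer.get_calibration(n); im=cv2.imread(f"pics/{n}0.png"); r=cv2.warpPerspective(im,H(c,.111),(600,700),flags=cv2.INTER_CUBIC); cv2.imwrite(f"pics/rect_{n}.png",r)
a=cv2.imread("pics/rect_top.png");b=cv2.imread("pics/rect_scene.png"); o=np.hstack([a,b])[:, :]; cv2.imwrite("pics/rect.png",cv2.resize(o,(686*1,400)) if 0 else cv2.resize(np.hstack([a[:600,100:500],b[:600,100:500]]),(800,600)))
```

```text
(no output)
```

View pics/rect.png

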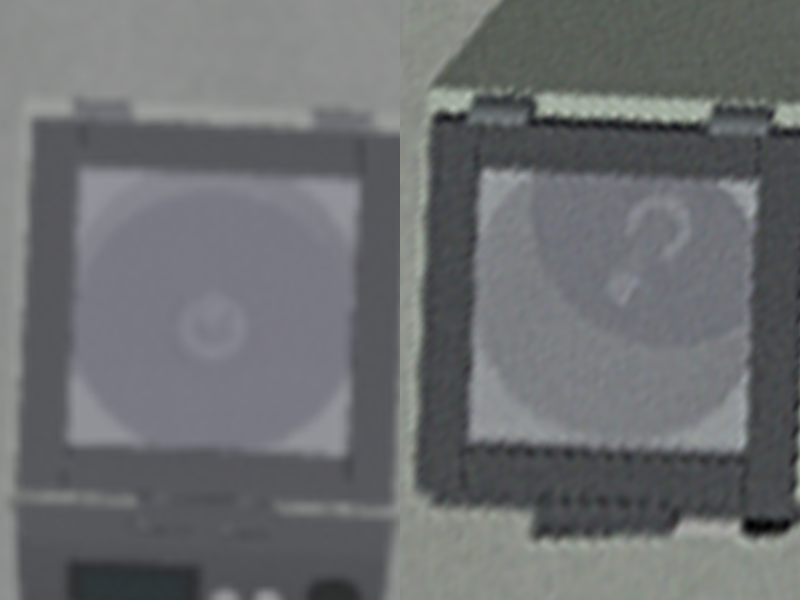

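The two rectified views agree on the lid. The window is centred near (214,312), the yaw is about -2.3°, and the lip edge is near row 537. I move to the pre-insertion pose.

Run:
```python
from h import *
for n,col,row in [("top",213,325),("scene",257,228)]:
    c=viewer.get_calibration(n); X=[.8-row/2000,.10-col/2000,.111]; print(n,ray(c,proj(c,X),.068))
need([.390,.003,.0925],np.radians(87.7))
```

```text
top [ 0.64907055 -0.00668083  0.068     ]
scene [ 0.64714156 -0.00499122  0.068     ]
t 7.72 tcp [0.3451 0.0008 0.1905] F [ 0.8  0.  -0.8] open 0.216 q6 -1.89
travel [-0.302  0.022  0.652]
dr [ 0.012 -0.011  0.007] deg -0.2
travel after turn [-0.298  0.027  0.654]
```

```bash
python3 -m handwheel '[{"travel":[0,0.02,0.1],"dr":[0.012,-0.01,0]},{"travel":[-0.04,0,0.16],"dr":[0,0,0]},{"travel":[-0.06,0,0.16],"dr":[0,0,0]},{"travel":[-0.06,0,0.12],"dr":[0,0,0]},{"travel":[-0.06,0,0.05],"dr":[0,0,0]},{"travel":[-0.03,0,0],"dr":[0,0,0]},{"travel":[0,0,0],"dr":[0,0,0]},{"travel":[0,0,0],"dr":[0,0,0]}]'
python3 - <<'E'
from h import *
need([.395,.004,.0925],np.radians(87.7))
E
```

```text
time_s: 8.38
eef_pos: [0.3873, -0.0059, 0.0996]
eef_rot: [0.001, 0.027, 1.0, -0.002]
wrist_force: [0.1, 0.7, -0.9]
opening: 0.22
t 8.38 tcp [ 0.3873 -0.0059  0.0996] F [ 0.1  0.7 -0.9] open 0.22 q6 -1.84
travel [-0.048  0.069  0.047]
dr [-0.006  0.003 -0.026] deg 0.8
travel after turn [-0.049  0.068  0.048]
```

```bash
python3 -m handwheel '[{"travel":[-0.02,0.069,0.048],"dr":[-0.006,0,-0.025]},{"travel":[-0.02,0,0],"dr":[0,0,0]},{"travel":[0,0,0],"dr":[0,0,0]},{"travel":[0,0,0],"dr":[0,0,0]}]'
python3 - <<'E'
from h import *
need([.429,.0035,.0925],np.radians(87.7))
E
```

```text
time_s: 8.72
eef_pos: [0.3953, 0.0041, 0.0938]
eef_rot: [0.003, 0.02, 1.0, -0.0]
wrist_force: [-1.2, -0.4, -0.9]
opening: 0.218
t 8.72 tcp [0.3953 0.0041 0.0938] F [-1.2 -0.4 -0.9] open 0.218 q6 -1.82
travel [-0.224  0.005  0.01 ]
dr [-0.001  0.01  -0.002] deg 0.0
travel after turn [-0.224  0.005  0.009]
```

```bash
python3 -m handwheel '[{"travel":[-0.01,0.004,0.009],"dr":[0,0.01,0]},{"travel":[-0.05,0,0],"dr":[0,0,0]},{"travel":[-0.05,0,0],"dr":[0,0,0]},{"travel":[-0.05,0,0],"dr":[0,0,0]},{"travel":[-0.03,0,0],"dr":[0,0,0]},{"travel":[0,0,0],"dr":[0,0,0]},{"travel":[0,0,0],"dr":[0,0,0]}]'
python3 - <<'E'
from h import *
need([.429,.0035,.0925],np.radians(87.7))
E
```

```text
time_s: 9.3
eef_pos: [0.4285, 0.0035, 0.0936]
eef_rot: [0.001, 0.02, 1.0, -0.001]
wrist_force: [1.5, -0.8, -1.1]
opening: 0.215
t 9.3 tcp [0.4285 0.0035 0.0936] F [ 1.5 -0.8 -1.1] open 0.215 q6 -1.8
travel [-0.003  0.     0.008]
dr [-0.003  0.005  0.   ] deg -0.0
travel after turn [-0.003  0.     0.008]
```

```bash
python3 -m handwheel '[{"travel":[0,0,-0.04],"dr":[0,0,0]},{"travel":[0,0,-0.06],"dr":[0,0,0]},{"travel":[0,0,-0.06],"dr":[0,0,0]},{"travel":[0,0,-0.05],"dr":[0,0,0]},{"travel":[0,0,0],"dr":[0,0,0]},{"travel":[0,0,0],"dr":[0,0,0]}]'
python3 - <<'E'
from h import *
need([.4285,.0035,.125],np.radians(87.7))
im,c=cam("scene"); cv2.imwrite("pics/s1.png",cv2.resize(im[150:310,200:440],None,fx=3,fy=3,interpolation=2))
E
```

```text
time_s: 9.8
eef_pos: [0.4271, 0.0038, 0.1284]
eef_rot: [0.0, 0.02, 1.0, -0.001]
wrist_force: [0.0, -0.1, -2.3]
opening: 0.217
t 9.8 tcp [0.4271 0.0038 0.1284] F [ 0.  -0.1 -2.3] open 0.217 q6 -1.8
travel [-0.009 -0.001  0.022]
dr [-0.002  0.001  0.   ] deg -0.0
travel after turn [-0.009 -0.001  0.022]
```

View pics/s1.png

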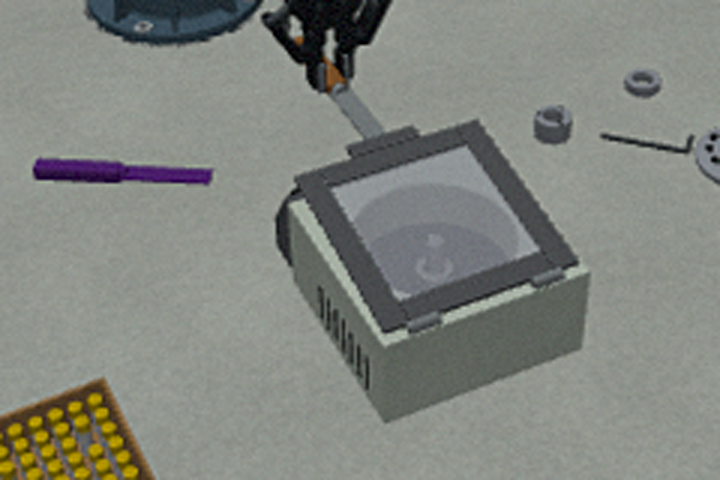

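The picture shows the blade under the lip at crop (375,130), with the lid raised by it. I go on along the arc.

```bash
python3 -m handwheel '[{"travel":[-0.04,0,-0.06],"dr":[0,0,0]},{"travel":[-0.037,0,-0.08],"dr":[0,0,0]},{"travel":[-0.037,0,-0.08],"dr":[0,0,0]},{"travel":[-0.037,0,-0.08],"dr":[0,0,0]},{"travel":[-0.037,0,-0.08],"dr":[0,0,0]},{"travel":[-0.058,0,-0.077],"dr":[0,0,0]},{"travel":[-0.058,0,-0.077],"dr":[0,0,0]},{"travel":[-0.058,0,-0.077],"dr":[0,0,0]},{"travel":[-0.04,0,-0.06],"dr":[0,0,0]},{"travel":[0,0,0],"dr":[0,0,0]},{"travel":[0,0,0],"dr":[0,0,0]}]'
python3 - <<'E'
from h import *
need([.4895,.001,.234],np.radians(87.7))
e,R,o=tool(); dx=e[0]+.114-.738; dz=e[2]+.0091-.105; print(np.hypot(dx,dz),np.arctan2(dz,-dx))
E
```

```text
time_s: 10.77
eef_pos: [0.4882, 0.002, 0.2342]
eef_rot: [-0.006, 0.02, 1.0, 0.0]
wrist_force: [-1.9, -0.2, -0.8]
opening: 0.216
t 10.77 tcp [0.4882 0.002  0.2342] F [-1.9 -0.2 -0.8] open 0.216 q6 -1.77
travel [-0.009 -0.006  0.001]
dr [ 0.001 -0.021 -0.001] deg 0.0
travel after turn [-0.009 -0.006  0.002]
0.19386316272915882 0.7945417858211015
```

Right on the arc. Continue past the vertical.

```bash
python3 -m handwheel '[{"travel":[-0.05,0,-0.04],"dr":[0,-0.02,0]},{"travel":[-0.08,0,-0.058],"dr":[0,0,0]},{"travel":[-0.08,0,-0.058],"dr":[0,0,0]},{"travel":[-0.08,0,-0.058],"dr":[0,0,0]},{"travel":[-0.08,0,-0.04],"dr":[0,0,0]},{"travel":[-0.09,0,-0.03],"dr":[0,0,0]},{"travel":[-0.09,0,-0.03],"dr":[0,0,0]},{"travel":[-0.09,0,-0.02],"dr":[0,0,0]},{"travel":[-0.09,0,-0.01],"dr":[0,0,0]},{"travel":[-0.08,0,-0.005],"dr":[0,0,0]},{"travel":[-0.08,0,0],"dr":[0,0,0]},{"travel":[-0.08,0,0],"dr":[0,0,0]},{"travel":[-0.08,0,0],"dr":[0,0,0]},{"travel":[-0.04,0,0],"dr":[0,0,0]},{"travel":[0,0,0],"dr":[0,0,0]}]'
python3 - <<'E'
from h import *
need([.65,.0,.288],np.radians(87.7))
e,R,o=tool(); dx=e[0]+.114-.738; dz=e[2]+.0091-.105; print(np.hypot(dx,dz),np.arctan2(dz,-dx))
im,c=cam("scene"); cv2.imwrite("pics/s2.png",cv2.resize(im[100:310,200:440],None,fx=2.5,fy=2.5,interpolation=2))
E
```

```text
time_s: 12.02
eef_pos: [0.6582, -0.0045, 0.2835]
eef_rot: [-0.002, 0.021, 1.0, 0.001]
wrist_force: [-0.4, -0.4, -1.8]
opening: 0.217
t 12.02 tcp [ 0.6582 -0.0045  0.2835] F [-0.4 -0.4 -1.8] open 0.217 q6 -1.72
travel [ 0.056  0.027 -0.029]
dr [ 0.005 -0.007 -0.004] deg 0.1
travel after turn [ 0.056  0.028 -0.03 ]
0.19073066872425157 1.7511169998422125
```

View pics/s2.png

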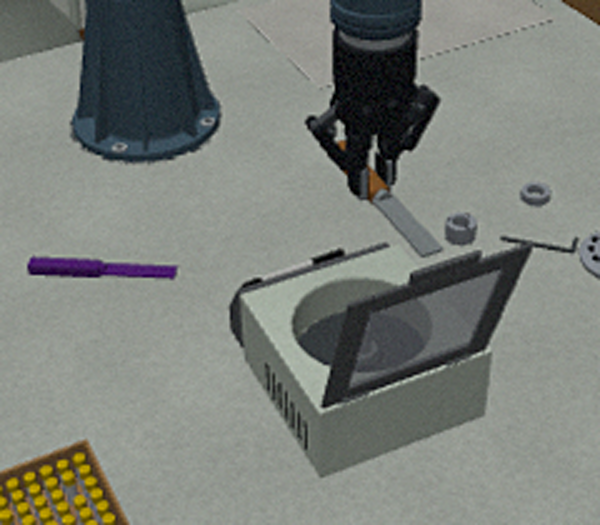

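The lid is past vertical and leaning open. I back out and return the spatula to its place.

```bash
python3 -m handwheel '[{"travel":[0.1,0,0],"dr":[0,0,0]},{"travel":[0.22,0,0],"dr":[0,0,0]},{"travel":[0.22,0,0],"dr":[0,0,0]},{"travel":[0.13,-0.2,0],"dr":[0,0,0]},{"travel":[0.13,-0.2,0],"dr":[0,0,0]},{"travel":[0.13,-0.2,0],"dr":[0,0,0.1]},{"travel":[0.12,-0.2,0],"dr":[0,0,0.1]},{"travel":[0.12,-0.2,0],"dr":[0,0,0.1]},{"travel":[0.1,-0.2,0],"dr":[0,0,0.1]},{"travel":[0,-0.2,0.1],"dr":[0,0,0.06]},{"travel":[0,-0.2,0.1],"dr":[0,0,0]},{"travel":[0,-0.2,0.1],"dr":[0,0,0]},{"travel":[0,-0.2,0.2],"dr":[0,0,0]},{"travel":[0,-0.1,0.2],"dr":[0,0,0]},{"travel":[0,0,0.2],"dr":[0,0,0]},{"travel":[0,0,0.1],"dr":[0,0,0]},{"travel":[0,0,0],"dr":[0,0,0]},{"travel":[0,0,0],"dr":[0,0,0]}]'
python3 - <<'E'
from h import *
need([.4491,-.3356,.07],np.radians(73.85))
E
```

```text
time_s: 13.57
eef_pos: [0.394, -0.3068, 0.1319]
eef_rot: [0.003, 0.146, 0.989, -0.003]
wrist_force: [-0.1, -0.4, -0.0]
opening: 0.219
t 13.57 tcp [ 0.394  -0.3068  0.1319] F [-0.1 -0.4 -0. ] open 0.219 q6 -2.18
travel [-0.404 -0.076  0.416]
dr [-0.009  0.014 -0.021] deg 0.6
travel after turn [-0.406 -0.082  0.413]
```

```bash
python3 -m handwheel '[{"travel":[-0.14,-0.03,0.05],"dr":[-0.01,0.01,-0.02]},{"travel":[-0.14,-0.03,0.1],"dr":[0,0,0]},{"travel":[-0.12,-0.02,0.14],"dr":[0,0,0]},{"travel":[0,0,0.14],"dr":[0,0,0]},{"travel":[0,0,0.1],"dr":[0,0,0]},{"travel":[0,0,0.05],"dr":[0,0,0]},{"travel":[0,0,0],"dr":[0,0,0]},{"travel":[0,0,0],"dr":[0,0,0]}]'
python3 - <<'E'
from h import *
need([.4491,-.3356,.003],np.radians(73.85))
E
```

```text
time_s: 14.23
eef_pos: [0.4576, -0.3393, 0.0561]
eef_rot: [0.008, 0.138, 0.99, -0.006]
wrist_force: [0.7, 0.1, -0.9]
opening: 0.219
t 14.23 tcp [ 0.4576 -0.3393  0.0561] F [ 0.7  0.1 -0.9] open 0.219 q6 -2.14
travel [0.068 0.012 0.353]
dr [-0.019  0.035  0.009] deg -0.3
travel after turn [0.061 0.008 0.354]
```

```bash
python3 -m handwheel '[{"travel":[0.06,0.01,0.08],"dr":[-0.02,0.035,0.01]},{"travel":[0,0,0.1],"dr":[0,0,0]},{"travel":[0,0,0.08],"dr":[0,0,0]},{"travel":[0,0,0.04],"dr":[0,0,0]},{"travel":[0,0,0],"dr":[0,0,0]},{"travel":[0,0,0],"dr":[0,0,0]}]'
python3 - <<'E'
from h import *
need([.4491,-.3356,.003],np.radians(73.85))
E
```

```text
time_s: 14.73
eef_pos: [0.4501, -0.3372, 0.0138]
eef_rot: [0.002, 0.141, 0.99, -0.001]
wrist_force: [-0.2, -0.3, -0.8]
opening: 0.219
t 14.73 tcp [ 0.4501 -0.3372  0.0138] F [-0.2 -0.3 -0.8] open 0.219 q6 -2.14
travel [0.01  0.008 0.072]
dr [-0.005  0.007 -0.002] deg 0.1
travel after turn [0.009 0.008 0.072]
```

```bash
python3 -m handwheel '[{"travel":[0.008,0.008,0.05],"dr":[-0.005,0.007,0]},{"travel":[0,0,0.025],"dr":[0,0,0]},{"travel":[0,0,0],"dr":[0,0,0]},{"travel":[0,0,0],"dr":[0,0,0]}]'
python3 -m handwheel '[{"travel":[0,0,0],"dr":[0,0,0]},{"travel":[0,0,0],"dr":[0,0,0]},{"travel":[0,0,0],"dr":[0,0,0]},{"travel":[0,0,0],"dr":[0,0,0]}]' 0
```

```text
time_s: 15.07
eef_pos: [0.4497, -0.3362, 0.0026]
eef_rot: [0.0, 0.141, 0.99, -0.0]
wrist_force: [-0.2, 0.1, -0.3]
opening: 0.218
time_s: 15.4
eef_pos: [0.4504, -0.337, 0.0036]
eef_rot: [0.001, 0.141, 0.99, -0.001]
wrist_force: [-1.2, 0.5, -0.1]
opening: 0.498
```

```bash
python3 -m handwheel '[{"travel":[0,0,-0.1],"dr":[0,0,0]},{"travel":[0,0,-0.24],"dr":[0,0,0]},{"travel":[0,0,-0.24],"dr":[0,0,0]},{"travel":[0,0,-0.24],"dr":[0,0,0]},{"travel":[0,0,-0.24],"dr":[0,0,-0.15]},{"travel":[0,0,-0.24],"dr":[0,0,-0.15]},{"travel":[0,0,-0.24],"dr":[0,0,-0.15]},{"travel":[-0.09,0.2,-0.1],"dr":[0,0,0]},{"travel":[-0.09,0.21,-0.1],"dr":[0,0,0]},{"travel":[-0.09,0.22,-0.05],"dr":[0,0,0]},{"travel":[-0.09,0.22,0],"dr":[0,0,0]},{"travel":[-0.09,0.22,0],"dr":[0,0,0]},{"travel":[-0.09,0.22,0],"dr":[0,0,0]},{"travel":[-0.09,0.22,0],"dr":[0,0,0]},{"travel":[-0.09,0.22,0],"dr":[0,0,0]},{"travel":[-0.09,0.22,0],"dr":[0,0,0]},{"travel":[-0.08,0.1,0],"dr":[0,0,0]},{"travel":[-0.05,0.03,0],"dr":[0,0,0]},{"travel":[0,0,0],"dr":[0,0,0]},{"travel":[0,0,0],"dr":[0,0,0]}]'
python3 - <<'E'
from h import *
need([.59,-.005,.3],np.radians(87.7))
E
```

```text
time_s: 17.07
eef_pos: [0.6088, -0.0172, 0.2934]
eef_rot: [0.008, 0.019, 1.0, -0.003]
wrist_force: [1.1, -0.5, 0.3]
opening: 0.5
t 17.07 tcp [ 0.6088 -0.0172  0.2934] F [ 1.1 -0.5  0.3] open 0.5 q6 -1.75
travel [ 0.128  0.076 -0.046]
dr [-0.012  0.029  0.002] deg -0.1
travel after turn [ 0.129  0.076 -0.044]
```

```bash
python3 -m handwheel '[{"travel":[0.13,0.076,0],"dr":[-0.01,0.03,0]},{"travel":[0,0,0],"dr":[0,0,0]},{"travel":[0,0,0],"dr":[0,0,0]}]'
python3 - <<'E'
from h import *
need([.648,-.006,.3],np.radians(87.7))
im,c=cam("wrist"); np.savez("pics/w4.npz",**c); cv2.imwrite("pics/w4raw.png",im)
x,y=proj(c,[.648,-.006,.102]).round().astype(int); print(x,y)
cr=im[max(y-80,0):y+80,x-100:x+100]; cv2.imwrite("pics/w4.png",cv2.resize(cr,None,fx=4,fy=4 if cr.shape[0]<150 else 3.75,interpolation=2)); print(cr.shape)
E
```

```text
time_s: 17.32
eef_pos: [0.5882, -0.009, 0.2927]
eef_rot: [-0.001, 0.022, 1.0, -0.001]
wrist_force: [0.5, -0.4, 0.4]
opening: 0.498
t 17.32 tcp [ 0.5882 -0.009   0.2927] F [ 0.5 -0.4  0.4] open 0.498 q6 -1.74
travel [-0.397  0.037 -0.05 ]
dr [-0.005 -0.004 -0.006] deg 0.2
travel after turn [-0.397  0.036 -0.049]
316 226
(160, 200, 3)
```

View pics/w4.png

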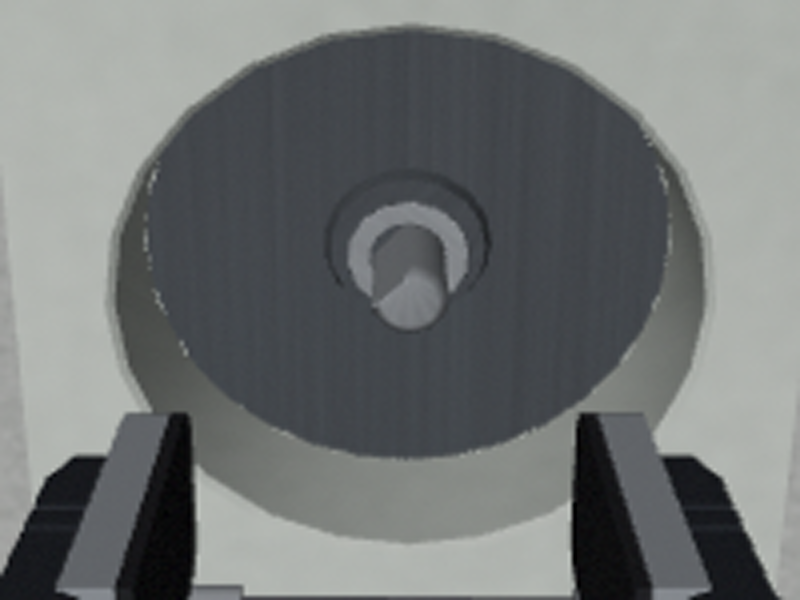

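The spindle top is at crop (410,300), and its flat faces up and left in the picture (towards -x, -y). I go lower for one close look.

```bash
python3 -m handwheel '[{"travel":[-0.08,0.02,0.1],"dr":[0,0,0]},{"travel":[-0.12,0.015,0.2],"dr":[0,0,0]},{"travel":[-0.1,0,0.2],"dr":[0,0,0]},{"travel":[0,0,0.2],"dr":[0,0,0]},{"travel":[0,0,0.1],"dr":[0,0,0]},{"travel":[0,0,0],"dr":[0,0,0]},{"travel":[0,0,0],"dr":[0,0,0]},{"travel":[0,0,0],"dr":[0,0,0]}]'
python3 - <<'E'
from h import *
need([.648,-.006,.15],np.radians(87.7))
im,c=cam("wrist"); np.savez("pics/w5.npz",**c); cv2.imwrite("pics/w5raw.png",im)
W=[(.618,-.036),(.618,.024),(.678,.024),(.678,-.036)]  # rectify z=.102: picture up=+x, left=+y, 10 px/mm
H=cv2.getPerspectiveTransform(np.float32([proj(c,[*w,.102]) for w in W]),np.float32([((.024-w[1])*1e4,(.678-w[0])*1e4) for w in W]))
r=cv2.warpPerspective(im,H,(600,600),flags=cv2.INTER_CUBIC); cv2.imwrite("pics/w5.png",cv2.convertScaleAbs(r,alpha=1.5,beta=-60)); print(proj(c,[.648,-.006,.102]))
E
```

```text
time_s: 18.03
eef_pos: [0.6384, -0.0173, 0.1725]
eef_rot: [0.004, 0.027, 1.0, -0.003]
wrist_force: [0.3, -0.4, 0.1]
opening: 0.504
t 18.03 tcp [ 0.6384 -0.0173  0.1725] F [ 0.3 -0.4  0.1] open 0.504 q6 -1.72
travel [-0.059  0.08   0.15 ]
dr [-0.012  0.014 -0.028] deg 0.9
travel after turn [-0.061  0.078  0.15 ]
[328.85269115 226.27676598]
```

View pics/w5.png

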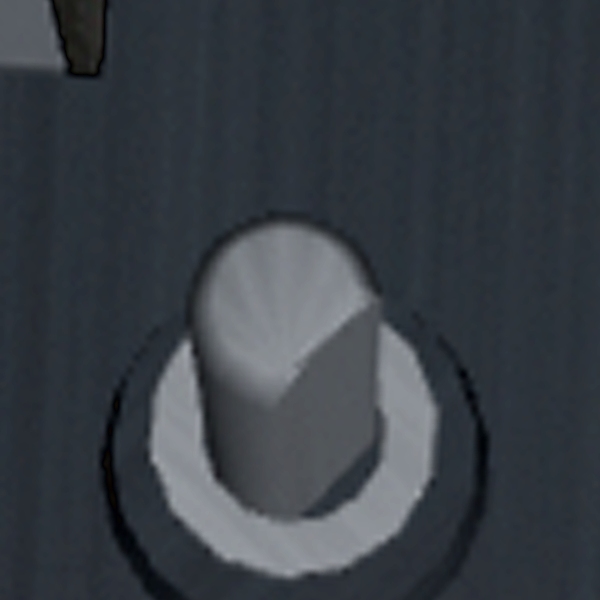

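The flat's upper chord runs from (275,405) to (378,298), about 15 mm long as it should be. Its normal is therefore at -134° in the world, so the spindle stands at about +48°, and the axis is at about (0.648,-0.0045). I turn the jaws to 46° and grip across the flat.

```bash
python3 -m handwheel '[{"travel":[-0.06,0.05,0],"dr":[0,0.01,0.12]},{"travel":[0,0,0],"dr":[0,0,0.21]},{"travel":[0,0,0],"dr":[0,0,0.22]},{"travel":[0,0,0],"dr":[0,0,0.22]},{"travel":[0,0,0],"dr":[0,0,0.22]},{"travel":[0,0,0],"dr":[0,0,0.22]},{"travel":[0,0,0],"dr":[0,0,0.15]},{"travel":[0,0,0],"dr":[0,0,0]},{"travel":[0,0,0],"dr":[0,0,0]}]' -0.1
python3 - <<'E'
from h import *
need([.6494,-.003,.11],np.radians(46.1))
E
```

```text
time_s: 18.83
eef_pos: [0.6566, -0.0134, 0.1929]
eef_rot: [0.017, 0.39, 0.921, 0.0]
wrist_force: [0.4, 0.5, -0.2]
opening: 0.454
t 18.83 tcp [ 0.6566 -0.0134  0.1929] F [ 0.4  0.5 -0.2] open 0.454 q6 -0.97
travel [0.1   0.006 0.55 ]
dr [ 0.025  0.058 -0.066] deg 2.0
travel after turn [0.083 0.016 0.553]
```

```bash
python3 -m handwheel '[{"travel":[0.084,0.016,0],"dr":[0.025,0.058,-0.066]},{"travel":[0,0,0.1],"dr":[0,0,0]},{"travel":[0,0,0.15],"dr":[0,0,0]},{"travel":[0,0,0.15],"dr":[0,0,0]},{"travel":[0,0,0.07],"dr":[0,0,0]},{"travel":[0,0,0],"dr":[0,0,0]},{"travel":[0,0,0],"dr":[0,0,0]}]'
python3 - <<'E'
from h import *
need([.6494,-.003,.076],np.radians(46.1))
E
```

```text
time_s: 19.42
eef_pos: [0.6549, -0.0036, 0.13]
eef_rot: [0.007, 0.365, 0.931, 0.001]
wrist_force: [-0.6, -0.1, -0.2]
opening: 0.45
t 19.42 tcp [ 0.6549 -0.0036  0.13  ] F [-0.6 -0.1 -0.2] open 0.45 q6 -1.01
travel [ 0.034 -0.025  0.359]
dr [0.015 0.024 0.035] deg -1.1
travel after turn [ 0.029 -0.022  0.36 ]
```

```bash
python3 -m handwheel '[{"travel":[0.032,-0.024,0],"dr":[0.015,0.024,0.035]},{"travel":[0,0,0.06],"dr":[0,0,0]},{"travel":[0,0,0.06],"dr":[0,0,0]},{"travel":[0,0,0.04],"dr":[0,0,0]},{"travel":[0,0,0],"dr":[0,0,0]},{"travel":[0,0,0],"dr":[0,0,0]}]'
python3 - <<'E'
from h import *
need([.6494,-.003,.076],np.radians(46.1))
E
```

```text
time_s: 19.92
eef_pos: [0.651, -0.0036, 0.1086]
eef_rot: [0.003, 0.374, 0.927, 0.001]
wrist_force: [0.4, 0.2, 0.6]
opening: 0.449
t 19.92 tcp [ 0.651  -0.0036  0.1086] F [0.4 0.2 0.6] open 0.449 q6 -0.99
travel [ 0.011 -0.005  0.217]
dr [ 0.006  0.008 -0.   ] deg 0.0
travel after turn [ 0.01  -0.004  0.217]
```

```bash
python3 -m handwheel '[{"travel":[0.01,-0.005,0.05],"dr":[0.006,0.008,0]},{"travel":[0,0,0.08],"dr":[0,0,0]},{"travel":[0,0,0.06],"dr":[0,0,0]},{"travel":[0,0,0.03],"dr":[0,0,0]},{"travel":[0,0,0],"dr":[0,0,0]},{"travel":[0,0,0],"dr":[0,0,0]}]'
python3 - <<'E'
from h import *
need([.6494,-.003,.076],np.radians(46.1))
E
```

```text
time_s: 20.42
eef_pos: [0.6487, -0.0029, 0.0711]
eef_rot: [-0.001, 0.374, 0.928, -0.0]
wrist_force: [0.8, 1.0, -0.1]
opening: 0.451
t 20.42 tcp [ 0.6487 -0.0029  0.0711] F [ 0.8  1.  -0.1] open 0.451 q6 -0.99
travel [-0.003  0.003 -0.033]
dr [-0.002 -0.003  0.   ] deg -0.0
travel after turn [-0.004  0.003 -0.033]
```

```bash
python3 -m handwheel '[{"travel":[-0.004,0.003,-0.025],"dr":[0,0,0]},{"travel":[0,0,0],"dr":[0,0,0]},{"travel":[0,0,0],"dr":[0,0,0]},{"travel":[0,0,0],"dr":[0,0,0]},{"travel":[0,0,0],"dr":[0,0,0]},{"travel":[0,0,0],"dr":[0,0,0]},{"travel":[0,0,0],"dr":[0,0,0]}]' -1
python3 - <<'E'
from h import *
need([.6494,-.003,.076],np.radians(46.1))
print(tool()[2]["torque"])
E
```

```text
time_s: 21.0
eef_pos: [0.6485, -0.0039, 0.0751]
eef_rot: [-0.002, 0.374, 0.927, -0.001]
wrist_force: [-0.6, -1.3, -2.5]
opening: 0.169
t 21.0 tcp [ 0.6485 -0.0039  0.0751] F [-0.6 -1.3 -2.5] open 0.169 q6 -0.99
travel [-0.     0.008 -0.006]
dr [-0.006 -0.005 -0.001] deg 0.0
travel after turn [-0.     0.008 -0.006]
[ 0.09220513 -0.12213223 -0.0966655 ]
```

The opening of 0.169 (16 mm) against 0.214 for 20 mm shows the pads sit square on the flat. Now I turn by 48.4°, compensating for the 2 mm offset of the axis.

```bash
python3 -m handwheel '[{"travel":[-0.001,0,0],"dr":[0,0,0.1]},{"travel":[-0.0014,0,0],"dr":[0,0,0.19]},{"travel":[-0.0014,0,0],"dr":[0,0,0.19]},{"travel":[-0.0014,0,0],"dr":[0,0,0.19]},{"travel":[-0.0014,0,0],"dr":[0,0,0.19]},{"travel":[-0.0014,0,0],"dr":[0,0,0.19]},{"travel":[-0.0014,0,0],"dr":[0,0,0.19]},{"travel":[-0.0014,0,0],"dr":[0,0,0.15]},{"travel":[0,0,0],"dr":[0,0,0.08]},{"travel":[0,0,0],"dr":[0,0,0]},{"travel":[0,0,0],"dr":[0,0,0]}]'
python3 - <<'E'
from h import *
need([.6471+.002,-.0053,.075],np.radians(-2.3))
print(tool()[2]["torque"])
E
```

```text
time_s: 21.92
eef_pos: [0.6492, -0.0052, 0.0752]
eef_rot: [-0.001, 0.707, 0.707, -0.002]
wrist_force: [-0.4, -0.3, -2.3]
opening: 0.168
t 21.92 tcp [ 0.6492 -0.0052  0.0752] F [-0.4 -0.3 -2.3] open 0.168 q6 -0.19
travel [-0.001 -0.001  0.001]
dr [-0.007  0.003  0.075] deg -2.3
travel after turn [-0.001 -0.001  0.001]
[-0.04212634 -0.18532295 -0.00683863]
```

```bash
python3 -m handwheel '[{"travel":[-0.0005,0,0],"dr":[-0.007,0.003,0.075]},{"travel":[0,0,0],"dr":[0,0,0]},{"travel":[0,0,0],"dr":[0,0,0]}]'
python3 - <<'E'
from h import *
need([.6471+.002,-.0053,.075],np.radians(-2.3))
E
```

```text
time_s: 22.17
eef_pos: [0.6492, -0.0053, 0.0752]
eef_rot: [0.0, 0.72, 0.694, -0.0]
wrist_force: [-0.7, -0.6, -2.9]
opening: 0.167
t 22.17 tcp [ 0.6492 -0.0053  0.0752] F [-0.7 -0.6 -2.9] open 0.167 q6 -0.15
travel [-0.    -0.001  0.001]
dr [-0.     0.     0.008] deg -0.2
travel after turn [-0.    -0.001  0.001]
```

Spindle aligned to within 0.2° of target. Release, lift and go towards the hub.

```bash
python3 -m handwheel '[{"travel":[0,0,0],"dr":[0,0,0]},{"travel":[0,0,0],"dr":[0,0,0]},{"travel":[0,0,0],"dr":[0,0,0]},{"travel":[0,0,-0.06],"dr":[0,0,0]},{"travel":[0,0,-0.2],"dr":[0,0,0]},{"travel":[0,0,-0.22],"dr":[0,0,0]},{"travel":[0,0,-0.22],"dr":[0,0,0]},{"travel":[0,0,-0.15],"dr":[0,0,0]},{"travel":[0,0,0],"dr":[0,0,0]}]' 0.1
python3 - <<'E'
from h import *
c=dict(np.load("pics/w3.npz")); a=ray(c,(567,288),.026); b=ray(c,(577,268),.009); print("hub w3",a,b)
im,c=cam("wrist"); cv2.imwrite("pics/w6raw.png",im); np.savez("pics/w6.npz",**c); print(proj(c,[.6472,-.0053,.102]))
need([.465,.275,.2],np.radians(8.5))
E
```

```text
time_s: 22.92
eef_pos: [0.6493, -0.0046, 0.2115]
eef_rot: [-0.0, 0.717, 0.697, -0.0]
wrist_force: [0.5, 0.1, 0.4]
opening: 0.55
hub w3 [0.46944239 0.25425051 0.026     ] [0.45725577 0.27387999 0.009     ]
[307.72907303 198.17903692]
t 22.97 tcp [ 0.6489 -0.0045  0.2099] F [ 0.7 -0.1  0.6] open 0.551 q6 -0.16
travel [ 1.827 -1.28   0.069]
dr [-0.003 -0.001 -0.339] deg 10.2
travel after turn [ 2.024 -0.937  0.066]
```

```bash
python3 -m handwheel '[{"travel":[0,0,0],"dr":[0,0,-0.17]},{"travel":[0.05,-0.02,0],"dr":[0,0,-0.17]},{"travel":[0.2,-0.094,0],"dr":[0,0,0]},{"travel":[0.2,-0.094,0],"dr":[0,0,0]},{"travel":[0.2,-0.094,0],"dr":[0,0,0]},{"travel":[0.2,-0.094,0],"dr":[0,0,0]},{"travel":[0.2,-0.094,0],"dr":[0,0,0]},{"travel":[0.2,-0.094,0],"dr":[0,0,0]},{"travel":[0.2,-0.094,0],"dr":[0,0,0]},{"travel":[0.2,-0.094,0],"dr":[0,0,0]},{"travel":[0.18,-0.08,0],"dr":[0,0,0]},{"travel":[0.1,-0.04,0],"dr":[0,0,0]},{"travel":[0,0,0],"dr":[0,0,0]},{"travel":[0,0,0],"dr":[0,0,0]},{"travel":[0,0,0],"dr":[0,0,0]}]'
python3 - <<'E'
from h import *
need([.466,.275,.2],np.radians(8.5))
im,c=cam("wrist"); cv2.imwrite("pics/w7raw.png",im); np.savez("pics/w7.npz",**c)
W=[(.426,.211),(.426,.291),(.506,.291),(.506,.211)]  # rectify z=.026: up=+x, left=+y, 7 px/mm
def rect(z):
    H=cv2.getPerspectiveTransform(np.float32([proj(c,[*w,z]) for w in W]),np.float32([((.291-w[1])*7e3,(.506-w[0])*7e3) for w in W]))
    return cv2.warpPerspective(im,H,(560,560),flags=cv2.INTER_CUBIC)
cv2.imwrite("pics/w7.png",rect(.026)); print(proj(c,[.466,.251,.026]))
E
```

```text
time_s: 24.22
eef_pos: [0.4564, 0.2688, 0.1992]
eef_rot: [-0.006, 0.649, 0.761, -0.007]
wrist_force: [0.5, -0.4, 0.1]
opening: 0.547
t 24.22 tcp [0.4564 0.2688 0.1992] F [ 0.5 -0.4  0.1] open 0.547 q6 0.15
travel [ 0.03   0.07  -0.007]
dr [-0.034  0.001  0.019] deg -0.6
travel after turn [ 0.031  0.07  -0.006]
[320.98154421 194.86690931]
```

View pics/w7.png

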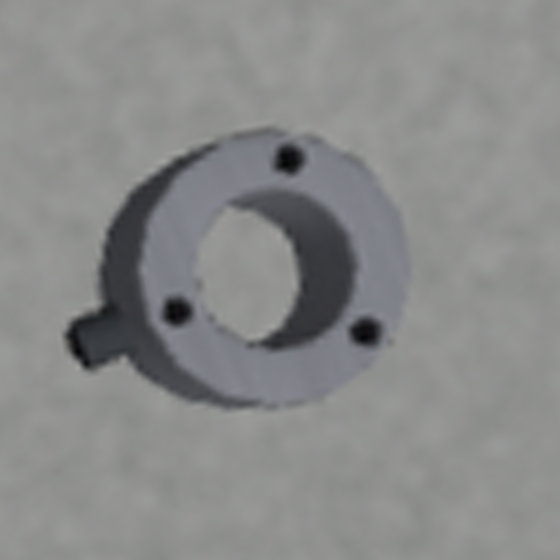

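The hub's top ring is centred at (275,268), giving (0.4677, 0.2517). The screw end at (80,343) and the three holes give a screw direction of 114°, and the length of 26.5 mm checks against 27 mm. So the jaws go to 24°.

```bash
python3 -m handwheel '[{"travel":[0.03,0.07,0],"dr":[-0.03,0,-0.16]},{"travel":[0,0,0.05],"dr":[0,0,-0.18]},{"travel":[0,0,0.15],"dr":[0,0,-0.15]},{"travel":[0,0,0.2],"dr":[0,0,0]},{"travel":[0,0,0.2],"dr":[0,0,0]},{"travel":[0,0,0.15],"dr":[0,0,0]},{"travel":[0,0,0.05],"dr":[0,0,0]},{"travel":[0,0,0],"dr":[0,0,0]},{"travel":[0,0,0],"dr":[0,0,0]}]' 0.3
python3 - <<'E'
from h import *
need([.4677,.2517,.04],np.radians(24))
E
```

```text
time_s: 25.02
eef_pos: [0.4764, 0.2653, 0.076]
eef_rot: [0.002, 0.547, 0.837, 0.001]
wrist_force: [0.1, 0.3, -0.2]
opening: 0.648
t 25.02 tcp [0.4764 0.2653 0.076 ] F [ 0.1  0.3 -0.2] open 0.648 q6 -0.12
travel [-0.059 -0.09   0.24 ]
dr [ 0.008  0.005 -0.012] deg 0.4
travel after turn [-0.059 -0.09   0.24 ]
```

```bash
python3 -m handwheel '[{"travel":[-0.058,-0.09,0],"dr":[0.008,0.005,-0.012]},{"travel":[0,0,0],"dr":[0,0,0]},{"travel":[0,0,0.06],"dr":[0,0,0]},{"travel":[0,0,0.08],"dr":[0,0,0]},{"travel":[0,0,0.04],"dr":[0,0,0]},{"travel":[0,0,0],"dr":[0,0,0]},{"travel":[0,0,0],"dr":[0,0,0]}]'
python3 - <<'E'
from h import *
need([.4677,.2517,.002],np.radians(24))
E
```

```text
time_s: 25.6
eef_pos: [0.4745, 0.2529, 0.0531]
eef_rot: [0.004, 0.546, 0.838, 0.005]
wrist_force: [0.7, -0.3, 0.8]
opening: 0.653
t 25.6 tcp [0.4745 0.2529 0.0531] F [ 0.7 -0.3  0.8] open 0.653 q6 -0.15
travel [ 0.012 -0.049  0.34 ]
dr [ 0.024  0.003 -0.005] deg 0.1
travel after turn [ 0.011 -0.044  0.34 ]
```

```bash
python3 -m handwheel '[{"travel":[0.011,-0.045,0.03],"dr":[0.024,0.003,-0.005]},{"travel":[0,0,0],"dr":[0,0,0]},{"travel":[0,0,0],"dr":[0,0,0]},{"travel":[0,0,0.04],"dr":[0,0,0]},{"travel":[0,0,0.04],"dr":[0,0,0]},{"travel":[0,0,0],"dr":[0,0,0]},{"travel":[0,0,0],"dr":[0,0,0]}]'
python3 - <<'E'
from h import *
need([.4677,.2517,.002],np.radians(24))
E
```

```text
time_s: 26.18
eef_pos: [0.467, 0.2524, 0.0348]
eef_rot: [-0.001, 0.544, 0.839, -0.0]
wrist_force: [0.4, 0.5, -0.9]
opening: 0.647
t 26.18 tcp [0.467  0.2524 0.0348] F [ 0.4  0.5 -0.9] open 0.647 q6 -0.15
travel [-0.006  0.003  0.218]
dr [-0.003 -0.001  0.003] deg -0.1
travel after turn [-0.006  0.003  0.218]
```

```bash
python3 -m handwheel '[{"travel":[-0.006,0.003,0.05],"dr":[-0.003,0,0]},{"travel":[0,0,0.06],"dr":[0,0,0]},{"travel":[0,0,0.05],"dr":[0,0,0]},{"travel":[0,0,0.02],"dr":[0,0,0]},{"travel":[0,0,0],"dr":[0,0,0]},{"travel":[0,0,0],"dr":[0,0,0]}]'
python3 - <<'E'
from h import *
need([.4677,.2517,.002],np.radians(24))
E
```

```text
time_s: 26.68
eef_pos: [0.4674, 0.2514, 0.004]
eef_rot: [-0.0, 0.544, 0.839, -0.0]
wrist_force: [0.2, 0.0, -0.4]
opening: 0.65
t 26.68 tcp [0.4674 0.2514 0.004 ] F [ 0.2  0.  -0.4] open 0.65 q6 -0.15
travel [0.001 0.003 0.014]
dr [-0.002 -0.001  0.002] deg -0.1
travel after turn [0.001 0.003 0.014]
```

```bash
python3 -m handwheel '[{"travel":[0,0.002,0.013],"dr":[0,0,0]},{"travel":[0,0,0],"dr":[0,0,0]}]'
python3 -m handwheel '[{"travel":[0,0,0],"dr":[0,0,0]},{"travel":[0,0,0],"dr":[0,0,0]},{"travel":[0,0,0],"dr":[0,0,0]},{"travel":[0,0,0],"dr":[0,0,0]},{"travel":[0,0,0],"dr":[0,0,0]}]' -1
python3 - <<'E'
from h import *
need([.4677,.2517,.16],np.radians(24))
E
```

```text
time_s: 26.85
eef_pos: [0.4677, 0.2515, 0.0018]
eef_rot: [-0.001, 0.544, 0.839, -0.0]
wrist_force: [-0.2, -0.3, 0.2]
opening: 0.652
time_s: 27.27
eef_pos: [0.4683, 0.2518, 0.003]
eef_rot: [-0.0, 0.544, 0.839, 0.0]
wrist_force: [-0.1, 0.2, -1.7]
opening: 0.45
t 27.27 tcp [0.4683 0.2518 0.003 ] F [-0.1  0.2 -1.7] open 0.45 q6 -0.15
travel [ 0.002 -0.004 -1.047]
dr [ 0.001 -0.001  0.003] deg -0.1
travel after turn [ 1.000e-03 -4.000e-03 -1.047e+00]
```

Hub gripped (opening 0.45, about 40 mm). Lift and turn.

```bash
python3 -m handwheel '[{"travel":[0,0,-0.1],"dr":[0,0,0]},{"travel":[0,0,-0.2],"dr":[0,0,0]},{"travel":[0,0,-0.2],"dr":[0,0,-0.1]},{"travel":[0,0,-0.2],"dr":[0,0,-0.2]},{"travel":[0,0,-0.2],"dr":[0,0,-0.22]},{"travel":[0,0,-0.15],"dr":[0,0,-0.22]},{"travel":[0,0,-0.1],"dr":[0,0,-0.22]},{"travel":[0,0,0],"dr":[0,0,-0.22]},{"travel":[0,0,0],"dr":[0,0,-0.22]},{"travel":[0,0,0],"dr":[0,0,-0.22]},{"travel":[0,0,0],"dr":[0,0,-0.22]},{"travel":[0,0,0],"dr":[0,0,-0.15]},{"travel":[0,0,0],"dr":[0,0,-0.08]},{"travel":[0,0,0],"dr":[0,0,0]},{"travel":[0,0,0],"dr":[0,0,0]}]'
python3 - <<'E'
from h import *
need([.6472,-.0053,.18],np.radians(87.7))
E
```

```text
time_s: 28.52
eef_pos: [0.4659, 0.2511, 0.1832]
eef_rot: [-0.001, 0.007, 1.0, -0.0]
wrist_force: [-0.7, -0.1, -1.1]
opening: 0.451
t 28.52 tcp [0.4659 0.2511 0.1832] F [-0.7 -0.1 -1.1] open 0.451 q6 -1.29
travel [-1.231 -1.693  0.019]
dr [-0.    -0.004  0.051] deg -1.5
travel after turn [-1.276 -1.659  0.022]
```

```bash
python3 -m handwheel '[{"travel":[0,0,0],"dr":[0,0,0.05]},{"travel":[-0.06,-0.08,0],"dr":[0,0,0]},{"travel":[-0.13,-0.17,0],"dr":[0,0,0]},{"travel":[-0.13,-0.17,0],"dr":[0,0,0]},{"travel":[-0.13,-0.17,0],"dr":[0,0,0]},{"travel":[-0.13,-0.17,0],"dr":[0,0,0]},{"travel":[-0.13,-0.17,0],"dr":[0,0,0]},{"travel":[-0.13,-0.17,0],"dr":[0,0,0]},{"travel":[-0.13,-0.17,0],"dr":[0,0,0]},{"travel":[-0.13,-0.17,0],"dr":[0,0,0]},{"travel":[-0.13,-0.17,0],"dr":[0,0,0]},{"travel":[-0.06,-0.08,0],"dr":[0,0,0]},{"travel":[0,0,0],"dr":[0,0,0]},{"travel":[0,0,0],"dr":[0,0,0]}]'
python3 - <<'E'
from h import *
need([.6472,-.0053,.14],np.radians(87.7))
E
```

```text
time_s: 29.68
eef_pos: [0.652, -0.0238, 0.1785]
eef_rot: [-0.003, 0.031, 1.0, 0.0]
wrist_force: [-0.1, 1.3, -1.5]
opening: 0.442
t 29.68 tcp [ 0.652  -0.0238  0.1785] F [-0.1  1.3 -1.5] open 0.442 q6 -1.73
travel [0.038 0.121 0.257]
dr [ 0.001 -0.012 -0.04 ] deg 1.2
travel after turn [0.037 0.122 0.257]
```

```bash
python3 -m handwheel '[{"travel":[0.037,0.122,0],"dr":[0,-0.012,-0.04]},{"travel":[0,0,0],"dr":[0,0,0]},{"travel":[0,0,0.06],"dr":[0,0,0]},{"travel":[0,0,0.1],"dr":[0,0,0]},{"travel":[0,0,0.06],"dr":[0,0,0]},{"travel":[0,0,0],"dr":[0,0,0]},{"travel":[0,0,0],"dr":[0,0,0]}]'
python3 - <<'E'
from h import *
need([.6472,-.0053,.112],np.radians(87.7))
im,c=cam("wrist"); cv2.imwrite("pics/w8raw.png",im)
e,R,o=tool(); C=e+np.array([0,0,.023]) # expected hub top centre
print(proj(c,C),[proj(c,C+R@[.015*np.cos(a),.015*np.sin(a),0]).round(0) for a in (0,2*np.pi/3,-2*np.pi/3)])
g=cv2.cvtColor(im,cv2.COLOR_BGR2GRAY); x,y=proj(c,C).astype(int); 
n,l,s,ct=cv2.connectedComponentsWithStats((g[y-60:y+60,x-60:x+60]<55).astype(np.uint8)); print([(s[i,4],(ct[i]+[x-60,y-60]).round(1)) for i in range(1,n) if 8<s[i,4]<200])
E
```

```text
time_s: 30.27
eef_pos: [0.6439, 0.0006, 0.1421]
eef_rot: [-0.002, 0.02, 1.0, 0.001]
wrist_force: [0.4, 0.0, -1.5]
opening: 0.453
t 30.27 tcp [6.439e-01 6.000e-04 1.421e-01] F [ 0.4  0.  -1.5] open 0.453 q6 -1.72
travel [-0.024 -0.039  0.201]
dr [ 0.004 -0.006  0.001] deg -0.0
travel after turn [-0.024 -0.038  0.201]
[309.31541774 299.68053185] [array([309., 266.]), array([342., 316.]), array([277., 316.])]
[(np.int32(78), array([311.5, 268.8])), (np.int32(67), array([277.4, 320.2])), (np.int32(63), array([345. , 320.6]))]
```

The three hub holes in the wrist picture match the expected in-hand pose to about 1.5 mm and 0.3°. Now centre over the spindle.

```bash
python3 -m handwheel '[{"travel":[-0.018,-0.039,0.02],"dr":[0.004,-0.006,0]},{"travel":[0,0,0],"dr":[0,0,0]},{"travel":[0,0,0.06],"dr":[0,0,0]},{"travel":[0,0,0.04],"dr":[0,0,0]},{"travel":[0,0,0],"dr":[0,0,0]},{"travel":[0,0,0],"dr":[0,0,0]}]'
python3 - <<'E'
from h import *
need([.6465,-.0053,.108],np.radians(87.7))
E
```

```text
time_s: 30.82
eef_pos: [0.6478, -0.0068, 0.1241]
eef_rot: [0.002, 0.02, 1.0, -0.0]
wrist_force: [0.5, -0.1, -0.2]
opening: 0.451
t 30.82 tcp [ 0.6478 -0.0068  0.1241] F [ 0.5 -0.1 -0.2] open 0.451 q6 -1.72
travel [0.009 0.01  0.107]
dr [-0.002  0.006 -0.001] deg 0.0
travel after turn [0.009 0.01  0.107]
```

```bash
python3 -m handwheel '[{"travel":[0.009,0.01,0.03],"dr":[-0.002,0.006,0]},{"travel":[0,0,0.04],"dr":[0,0,0]},{"travel":[0,0,0.02],"dr":[0,0,0]},{"travel":[0,0,0],"dr":[0,0,0]},{"travel":[0,0,0],"dr":[0,0,0]}]'
python3 - <<'E'
from h import *
need([.6465,-.0053,.097],np.radians(87.7))
E
```

```text
time_s: 31.23
eef_pos: [0.6462, -0.005, 0.1088]
eef_rot: [-0.0, 0.02, 1.0, 0.0]
wrist_force: [0.3, -0.1, -0.7]
opening: 0.453
t 31.23 tcp [ 0.6462 -0.005   0.1088] F [ 0.3 -0.1 -0.7] open 0.453 q6 -1.72
travel [-0.002 -0.002  0.079]
dr [ 0.001 -0.002 -0.001] deg 0.0
travel after turn [-0.002 -0.002  0.079]
```

Underside at 106 mm; going over the spindle top slowly.

```bash
python3 -m handwheel '[{"travel":[-0.002,-0.002,0.02],"dr":[0,0,0]},{"travel":[0,0,0.025],"dr":[0,0,0]},{"travel":[0,0,0.025],"dr":[0,0,0]},{"travel":[0,0,0.02],"dr":[0,0,0]},{"travel":[0,0,0],"dr":[0,0,0]}]'
python3 - <<'E'
from h import *
need([.6465,-.0053,.071],np.radians(87.7)); print(tool()[2]["torque"])
E
```

```text
time_s: 31.65
eef_pos: [0.6468, -0.0053, 0.0944]
eef_rot: [-0.0, 0.02, 1.0, 0.0]
wrist_force: [-1.0, -0.7, -1.4]
opening: 0.446
t 31.65 tcp [ 0.6468 -0.0053  0.0944] F [-1.  -0.7 -1.4] open 0.446 q6 -1.72
travel [0.002 0.    0.156]
dr [ 0.001 -0.    -0.001] deg 0.0
travel after turn [0.002 0.    0.156]
[-0.02427912  0.01216196 -0.01432095]
```

It is over the spindle with no side force. On down to the washer.

```bash
python3 -m handwheel '[{"travel":[0,0,0.03],"dr":[0,0,0]},{"travel":[0,0,0.04],"dr":[0,0,0]},{"travel":[0,0,0.04],"dr":[0,0,0]},{"travel":[0,0,0.03],"dr":[0,0,0]},{"travel":[0,0,0],"dr":[0,0,0]}]'
python3 - <<'E'
from h import *
need([.6465,-.0053,.066],np.radians(87.7)); print(tool()[2]["torque"])
E
```

```text
time_s: 32.07
eef_pos: [0.6467, -0.0054, 0.071]
eef_rot: [-0.0, 0.02, 1.0, 0.0]
wrist_force: [-0.3, -0.2, -0.7]
opening: 0.448
t 32.07 tcp [ 0.6467 -0.0054  0.071 ] F [-0.3 -0.2 -0.7] open 0.448 q6 -1.72
travel [0.001 0.    0.033]
dr [ 0.001 -0.    -0.001] deg 0.0
travel after turn [0.001 0.    0.033]
[-0.01889583  0.00983749  0.01112674]
```

Now press, in small steps.

```bash
python3 -m handwheel '[{"travel":[0,0,0.02],"dr":[0,0,0]},{"travel":[0,0,0.02],"dr":[0,0,0]},{"travel":[0,0,0],"dr":[0,0,0]}]'; python3 -m handwheel '[{"travel":[0,0,0.012],"dr":[0,0,0]},{"travel":[0,0,0.012],"dr":[0,0,0]}]'
```

```text
time_s: 32.32
eef_pos: [0.6471, -0.0054, 0.0658]
eef_rot: [0.0, 0.02, 1.0, 0.0]
wrist_force: [-3.1, -0.1, 4.7]
opening: 0.455
time_s: 32.48
eef_pos: [0.6474, -0.0054, 0.0652]
eef_rot: [0.0, 0.02, 1.0, -0.0]
wrist_force: [-9.7, 0.9, 16.5]
opening: 0.45
```

The force rose from 4.7 N to 16.5 N within 0.6 mm, so the washer is on its stop. I check numerically: force held, hub pose, lid angle, spatula.

Run:
```python
from h import *
im,c=cam("wrist"); e,R,o=tool(); C=e+np.array([0,0,.023]); print(o["time_s"],e.round(4),o["wrist_force"].round(1),o["torque"].round(2),o["opening"])
g=cv2.cvtColor(im,cv2.COLOR_BGR2GRAY); x,y=proj(c,C).astype(int); print(x,y)
n,l,s,ct=cv2.connectedComponentsWithStats((g[y-60:y+60,x-60:x+60]<55).astype(np.uint8)); print([(s[i,4],(ct[i]+[x-60,y-60]).round(1)) for i in range(1,n) if 8<s[i,4]<200])
# lid: dark fraction under the projected lid frame, for various angles
im,c=cam("scene"); g=cv2.cvtColor(im,cv2.COLOR_BGR2GRAY); cv2.imwrite("pics/s9.png",im)
ps=np.radians(-2.3); A=np.array([.6472,-.0053,0]); X=np.array([np.cos(ps),np.sin(ps),0]); Y=np.array([-X[1],X[0],0])
for th in (0,1.6,1.75,1.9,2.0,2.1,2.2,2.3):
    d=-np.cos(th)*X+[0,0,np.sin(th)]; h=A+.09*X+[0,0,.105]
    P=[h+r*d+yy*Y for r in np.linspace(.165,.185,4) for yy in np.linspace(-.09,.09,30)]+[h+r*d+yy*Y for r in np.linspace(.03,.18,20) for yy in (-.085,.085)]
    v=[g[tuple(proj(c,p)[::-1].round().astype(int))] for p in P]; print(th,np.mean(np.array(v)<95).round(2),np.mean(v).round(0))
hs=cv2.cvtColor(im,cv2.COLOR_BGR2HSV); h0=cv2.cvtColor(cv2.imread("pics/scene0.png"),cv2.COLOR_BGR2HSV)
for q in (h0,hs):
    m=(q[:,:,0]>5)&(q[:,:,0]<20)&(q[:,:,1]>110); m[:225]=0;m[262:]=0;m[:,:190]=0;m[:,225:]=0; print("spatula handle px",np.argwhere(m).mean(0)[::-1],m.sum())
```

```text
32.5333 [ 0.6474 -0.0054  0.0653] [-7.1  0.3 12.6] [ 0.11  1.29 -0.02] 0.4523109393174055
309 300
[(np.int32(73), array([311.5, 268.8])), (np.int32(60), array([277.2, 320.2])), (np.int32(60), array([344.9, 320.5]))]
0 0.44 102.0
1.6 0.41 99.0
1.75 0.48 92.0
1.9 0.34 114.0
2.0 0.26 124.0
2.1 0.32 123.0
2.2 0.92 68.0
2.3 0.49 90.0
spatula handle px [208.00746269 242.52238806] 134
spatula handle px [207.95419847 242.83969466] 131
```

```bash
python3 -c "
from bench import ctrl
o=ctrl.get_obs(); print(o['time_s'],o['wrist_force'].round(1)); print(ctrl.hand_in())"
```

```text
32.5833 [-7.2  0.7 12.4]
the job is handed in; nothing more can be done
None
```

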